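Push the ticket pad past the spring stop into its counter holder

ROBOT

A 6-joint arm with a two-finger parallel gripper is mounted at the origin on a cart in front of the work surface, level with it; the furniture and walls round the work are solid. World frame = base frame: x ahead of the robot, y to its left, z up, the work surface at z = 0. Lengths are in mm, angles in rad, forces in N, time in s.
With the tool pointing down it reaches from about 275 to 850 mm from the base axis. Payload 19 kg.
Tool frame: the origin (TCP) lies midway between the tips of the shut fingers; the grasp point (between the pads) lies tcp_to_grasp behind it (tcp_to_grasp is the distance from the TCP to the grasp point, in mm); z points along the fingers, y is the direction in which the jaws open and shut (so a half turn about z gives the same grasp; the last joint's range is limited). The gripper opens to 85 mm and grips with 20 to 120 N. Pads are 22 mm wide; open, the fingers measure 114 mm over their backs; the gripper's body (76 mm by 85 mm) begins 54 mm behind the grasp point. The pads swing forward as they close: fully open they stand 13 mm farther back than shut.
Start: joints at [1.091, 0.15, 1.437, -0, 1.554, -0.134], TCP at [194.898, 540.93, 231.267] pointing down, gripper open.
Joint ranges: [-2.8, 2.8], [-0.68, 2.1], [0.12, 2.68], [-1.39, 4.53], [0.16, 2.79], [-2.81, 2.81]. Speed limits (rad/s): [1.89, 1.89, 2.22, 3.01, 3.01, 3.01].

INTERFACE

Orientations are given as a unit quaternion [w, x, y, z].
In Python, from station import * gives the robot as it stands.
- The arm moves only by the shell command python3 -m jog 'ROWS' [OPENING]. ROWS is JSON, a list of rows, each a list of 2 entries, a list of its own where there are three numbers: the shift along the tool's x, y, z in m, then the turn, a rotation vector about the tool's x, y, z in rad. In form: [[[dx, dy, dz], [wx, wy, wz]], ...]. A call has 1 to 12 rows; each row shifts and turns the commanded pose from where the row before left it, along the tool's axes as they then stand; what a row does not reach is not made up. A row lasts 1/10 s, in which the tool goes at most 50 mm and 8.59 degrees, less where a joint would pass 70% of its speed; a pose out of reach is approached as far as the arm can. A call with a gripper value outside its range is refused whole. OPENING is the finger opening in m, from 0 to 0.0854, set as the call begins (- or left out, the last holds). The fingers move at their own pace and stop on an object; the grip force is fixed at half the most. Time passes only in rows, so rows that do not move let the fingers close. It gives the time, the measured TCP pose, the force and the opening at its end, in the units of the state.
- state(): the state, without advancing time (a new reading comes with each control period).
- grab_frame(name): name is "scene" or "top"; returns the picture (384x512x3 uint8, red, green, blue); there is no depth.
- calibration(name): a dict with "intrinsics" (3x3 intrinsics, pixels), "T" (4x4, takes a point from camera to world coordinates). Camera axes: x right, y up, looking along -z (the intrinsics and any distortion apply to the point x, -y, -z); pixel columns grow to the right and rows downward; lengths in mm; the calibration is good to about 2 mm. A picture is of the moment at which its call begins. calibration takes no time and is no camera call.
- close_job(): hands the job in, once; it reports no verdict.
The state is a dict: "time": time; "joint_positions": joint angles; "qd": joint speeds; "joint_torque": joint torques, N m; "eef_pos": TCP position; "eef_rot": TCP orientation; "ft_force": force on the tool from outside, world axes, zero at the start; "wrist_torque": the same for the moment, N m; "finger_gap": opening from 0.0 (shut) to 1.0 (fully open).
Only numpy, scipy, OpenCV 4.12 (cv2) and the standard library are available. Lean on these libraries where they do the work, as an engineer would, in place of code of your own. Each camera call takes 0.05 s, during which the arm holds its last target.

TASK

The ticket pad with the blue header lies at the open end of the grey pad holder, kept out by the holder's red spring stop. Press the stop's long red tongue down with a fingertip behind the pad and, keeping it down all the way, push the pad along the holder over the stop until it is home against the far end wall; then let go, so that the stop springs back up behind the pad and locks it in. Nothing is to be gripped or lifted, and everything else on the counter stays where it is.

Things in the scene. Friction and masses are not known exactly. Their poses are not given: they have to be found in the camera images.
- holder: Fixed grey pad holder: a straight channel 190 mm wide (its x). Origin on the counter under the middle of the stop's two teeth; z up; the pad is pushed along its +y. Runners (|x| 70 to 95 mm, tops at z 24 mm) carry the pad's sides; side walls have inner faces at x +-82 mm. Base plate below the tongue: top at z 3 mm. Pad home = pad centre at holder y 57 to 63.5 mm.
- holder_entry (a point): Open end of the channel, at holder (0, -140, 24) mm: the side walls begin here. Aluminium lips on the side walls (z 40 to 44 mm, |x| over 74 mm) reach over the pad's side edges from holder y -104 to +128 mm and keep it from rising.
- holder_end (a point): Foot of the inner face of the far end wall, at holder (0, 116, 24) mm; the wall's top is at z 40 mm. The pad's leading edge comes to within 0 to 7 mm of it when home.
- ticket_pad: Ticket pad to be pushed, blue header, 160 mm (its x) by 105 mm (its y) by 13 mm, about 0.22 kg, loose; origin at the centre of its underside, its y along the holder's y. It lies on the runners (underside z 24 mm, top 37 mm), 2 mm play at each side. At the start its leading (+y) edge is 3 to 28 mm before the teeth. Push its rear (-y) edge near the middle.
- stop (a joint): How far the red spring stop (tongue and teeth, one piece) is pressed straight down: 0 = up, 0.013 m = fully down. Spring force about 3 N at 0, 5 N at 8 mm, 6 N at 13 mm. The pad passes over the teeth once it is pressed more than 8 mm (10 to 12 mm is comfortable); the pad is too light to keep it down.
- stop_teeth (a point): Midway between the tops of the stop's two steel teeth, at holder (0, 0, 32) mm when up, 8 mm above the runners. The teeth are 17 mm wide at holder x +-53 mm and span y -4 to +4 mm; the 90 mm between them is free for a fingertip.
- stop_tongue (a point): Middle of the top of the red tongue near its outer end, at holder (0, -185, 22) mm when up. The tongue is a flat strip 50 mm wide, x -25 to +25 mm, from holder y -195 to +20 mm, passing under the pad (top 2 mm below the runners when up). A fingertip behind the pad can press it anywhere along it and slide along it while pushing the pad.
- bell: Bystander: silver counter bell on a black foot, 80 mm across, 56 mm high; origin at the centre of its underside, z up. To be left alone.
- ink_pad: Bystander: closed blue ink pad, 62x92x18 mm; origin at the centre of its underside, z up. To be left alone.
- stamp: Bystander: rubber stamp with turned brown handle, 26x50x66 mm; origin at the centre of its underside, z up. To be left alone.
- marker: Bystander: white felt marker with black cap, lying, 16x140x14 mm; origin at the centre of its underside, z up. To be left alone.
- mug: Bystander: two-tone mug, 82x114x97 mm; origin at the centre of its underside, z up. To be left alone.
- spool: Bystander: standing spool of blue thread, 27x27x46 mm; origin at the centre of its underside, z up. To be left alone.

How it is judged (in metres and radians):
On the way, in this order (a step that is already met when the one before it is completed fails the run):
1. the stop is pressed down while the pad still lies before it (value of joint stop above 0.0075 m and y of ticket_pad in the frame of holder below -0.045 m), for 0.1 s.
2. the pad is half-way over the stop, which is still held down (value of joint stop above 0.0075 m and y of ticket_pad in the frame of holder between -0.01 and 0.035 m), for 0.03 s.
3. the pad has come nearly past the stop, which is still held down (value of joint stop above 0.0075 m and y of ticket_pad in the frame of holder above 0.04 m), for 0.03 s.
At the end, for the whole second after the job is handed in: The pad lies at rest and flat in the holder between the teeth and the end wall (its centre at holder y 55 to 66 mm, x within 6 mm, underside on the runners within 5 mm), and the stop is up again behind it (pressed less than 2 mm) (y of ticket_pad in the frame of holder between 0.055 and 0.066 m and x of ticket_pad in the frame of holder between -0.006 and 0.006 m and z of ticket_pad in the frame of holder between 0.02 and 0.029 m and value of joint stop below 0.002 m and linear speed of ticket_pad below 0.01 m/s); the robot touches nothing.
It fails at once if the ticket pad is lifted or tipped (height (world z) of ticket_pad above 0.04 m or angle between ticket_pad's own z axis and vertical above 0.2 rad).
It fails at once if a bystander (bell, ink pad, stamp, marker, mug or spool) is moved more than 2 cm (distance of any of bell, ink_pad, stamp, marker, mug, spool from where it was at the start of the episode above 0.02 m).
It also fails if it takes over 38 s, if anything falls off the work surface, if the arm or the gripper's body presses on something with over 40 N, if the wrist force passes 120 N, or if a joint passes its speed limit or range.

## Working session

There is one attempt and no reset: what is moved stays moved. The work goes in short steps, Python scripts to look and compute and a shell command to move; the robot and the scene stay as the last step left them, time stands still between calls to the robot, and variables do not carry over. Pictures are saved under pics/ and viewed, and the job is handed in when it is done.

```bash
mkdir -p pics; ls
python3 - <<'E'
from station import *
import cv2,numpy as np
s=state();print({k:(np.round(v,3).tolist() if not isinstance(v,float) else v) for k,v in s.items()})
for n in("scene","top"):
    cv2.imwrite(f"pics/{n}0.png",cv2.cvtColor(grab_frame(n),cv2.COLOR_RGB2BGR))
    c=calibration(n);print(n,c.keys(),np.round(c["intrinsics"],1).tolist(),np.round(c["T"],3).tolist(),{k:v for k,v in c.items() if k not in("intrinsics","T")})
E
```

```text
pics
{'time': 0.0, 'joint_positions': [1.091, 0.151, 1.438, -0.0, 1.554, -0.134], 'qd': [-0.001, 0.001, -0.001, 0.0, -0.002, -0.001], 'joint_torque': [-0.001, -71.302, -57.089, -0.0, 0.009, -0.0], 'eef_pos': [194.805, 540.746, 230.676], 'eef_rot': [-0.0, 0.172, 0.985, -0.001], 'ft_force': [-0.096, -0.472, 0.287], 'wrist_torque': [-0.062, -0.006, 0.023], 'finger_gap': 0.9972064758344859}
scene dict_keys(['intrinsics', 'T']) [[401.6, 0.0, 258.6], [0.0, 401.6, 190.2], [0.0, 0.0, 1.0]] [[0.655, 0.51, -0.558, -167.715], [-0.756, 0.448, -0.478, -642.019], [0.006, 0.735, 0.679, 922.804], [0.0, 0.0, 0.0, 1.0]] {}
top dict_keys(['intrinsics', 'T']) [[369.2, 0.0, 256.9], [0.0, 369.2, 190.2], [0.0, 0.0, 1.0]] [[0.021, 0.993, -0.113, 444.008], [-1.0, 0.02, -0.016, -48.588], [-0.014, 0.113, 0.993, 1341.141], [0.0, 0.0, 0.0, 1.0]] {}
```

View pics/scene0.png

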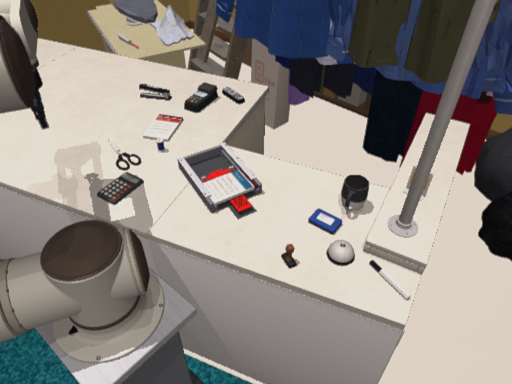

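View pics/top0.png

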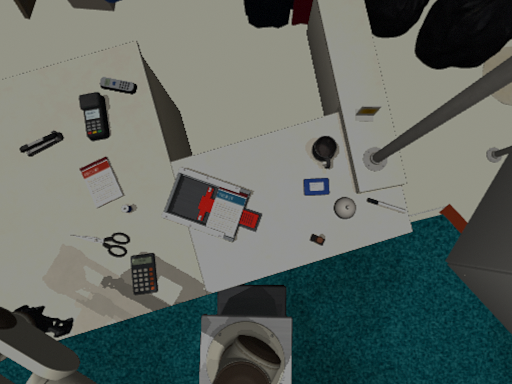

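The top view shows the holder around (210,205). The tongue's outer end is at (252,219), the end wall is on the left, and the pad's blue header is at (230,200). I'll enlarge both views.

Run:
```python
import cv2
a=cv2.imread("pics/top0.png")[160:250,155:275];cv2.imwrite("pics/topz.png",cv2.resize(a,None,fx=6,fy=6,interpolation=cv2.INTER_CUBIC))
a=cv2.imread("pics/scene0.png")[135:225,165:275];cv2.imwrite("pics/scz.png",cv2.resize(a,None,fx=6,fy=6,interpolation=cv2.INTER_CUBIC))
```

```text
(no output)
```

View pics/topz.png

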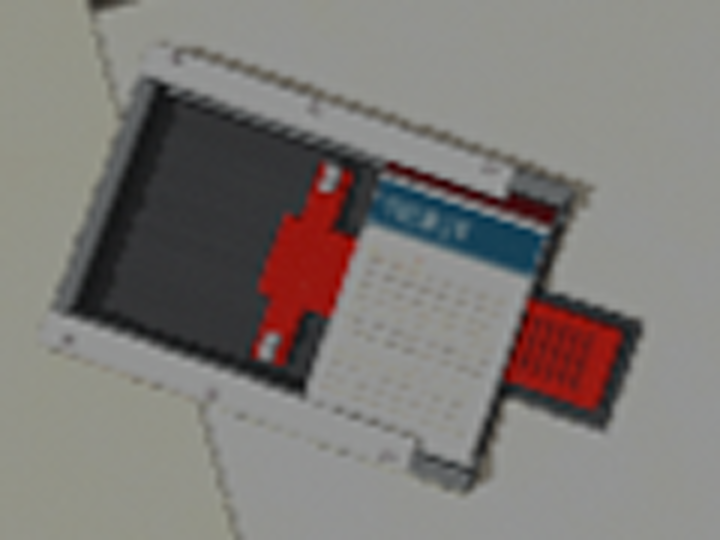

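View pics/scz.png

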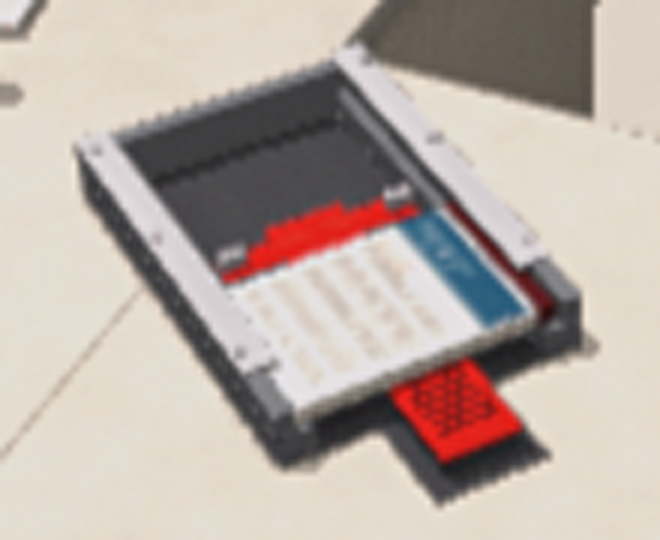

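```bash
cat > h.py <<'E'
from station import *
import cv2,numpy as np
def ray(n,u,v,z):
    c=calibration(n);K=np.array(c["intrinsics"]);T=np.array(c["T"])
    d=np.linalg.inv(K)@[u,v,1];d=T[:3,:3]@[d[0],-d[1],-d[2]];o=T[:3,3]
    return o+d*(z-o[2])/d[2]
def proj(n,p):
    c=calibration(n);K=np.array(c["intrinsics"]);T=np.array(c["T"])
    q=T[:3,:3].T@(np.array(p)-T[:3,3]);q=K@[q[0]/-q[2],-q[1]/-q[2],1];return q[:2]
E
python3 - <<'E'
from h import *
for n,z,roi,teeth in(("top",6,(155,160),[(329,178),(269,345)]),("scene",6,(165,135),[(398,192),(231,255)])):
    P=[ray(n,roi[0]+(u+.5)/6-.5,roi[1]+(v+.5)/6-.5,32) for u,v in teeth];print(n,np.round(P,1).tolist(),np.linalg.norm(P[0]-P[1]),"mid",np.round((P[0]+P[1])/2,1))
    im=cv2.imread(f"pics/{n}0.png");hsv=cv2.cvtColor(im,cv2.COLOR_BGR2HSV)
    m=(((hsv[...,0]<8)|(hsv[...,0]>172))&(hsv[...,1]>150)&(hsv[...,2]>90)).astype(np.uint8)
    cs,_=cv2.findContours(m,cv2.RETR_EXTERNAL,cv2.CHAIN_APPROX_NONE)
    for c in cs:
        if cv2.contourArea(c)>60:
            r=cv2.boundingRect(c)
            if 160<r[0]<270 and 130<r[1]<230:
                b=cv2.boxPoints(cv2.minAreaRect(c));print(r,cv2.contourArea(c),np.round(b,1).tolist());W=[ray(n,*p,22) for p in b];print(np.round(W,1)[:,:2].tolist())
E
```

```text
top [[592.8, 142.7, 32.0], [492.7, 174.7, 32.0]] 105.02995300304826 mid [542.7 158.7  32. ]
(239, 210, 20, 18) 200.5 [[238.6999969482422, 222.89999389648438], [243.10000610351562, 209.6999969482422], [258.3999938964844, 214.8000030517578], [254.0, 228.0]]
[[475.3, 35.3], [522.7, 20.8], [505.6, -34.3], [458.4, -19.6]]
(197, 187, 17, 34) 226.0 [[194.0, 218.0], [204.6999969482422, 185.89999389648438], [217.0, 190.0], [206.3000030517578, 222.10000610351562]]
[[489.4, 195.6], [605.7, 161.6], [591.7, 116.7], [475.7, 151.1]]
scene [[592.5, 138.1, 32.0], [489.9, 170.0, 32.0]] 107.44818664766568 mid [541.2 154.1  32. ]
(230, 195, 22, 17) 200.0 [[229.3000030517578, 200.1999969482422], [241.39999389648438, 191.60000610351562], [251.60000610351562, 205.89999389648438], [239.5, 214.5]]
[[474.6, 32.7], [530.3, 31.2], [502.7, -38.3], [449.6, -35.3]]
(202, 168, 32, 14) 112.5 [[200.1999969482422, 175.60000610351562], [231.6999969482422, 165.10000610351562], [233.6999969482422, 171.10000610351562], [202.1999969482422, 181.60000610351562]]
[[496.1, 192.3], [608.9, 150.5], [589.6, 122.4], [479.3, 164.3]]
```

Run:
```python
from h import *
O=np.array([542,156.5]);ex=np.array([.953,-.303]);ey=np.array([.303,.953])
def H(p):return np.round([(p[:2]-O)@ex,(p[:2]-O)@ey],1).tolist()
for n,roi,pts in(("top",(155,160),dict(rearHi=(546,240),rearLo=(478,455),frHi=(372,190),frLo=(310,393))),("scene",(165,135),dict(rearR=(535,322),rearL=(300,408),frR=(432,212),frL=(232,288)))):
    for k,(u,v) in pts.items():
        p=ray(n,roi[0]+(u+.5)/6-.5,roi[1]+(v+.5)/6-.5,37);print(n,k,H(p),np.round(p[:2],1))
tgt=O-150*ey;print("pt y-150",tgt)
s=state();print(s["eef_pos"],s["time"],s.keys())
from scipy.spatial.transform import Rotation as R
q=s["eef_rot"];M=R.from_quat([q[1],q[2],q[3],q[0]]).as_matrix();print(np.round(M,3))
```

```text
top rearHi [58.8, -132.8] [557.8  12.1]
top rearLo [-73.3, -136.3] [430.9  48.8]
top frHi [53.7, -25.3] [585.5 116.1]
top frLo [-71.1, -30.9] [464.9 148.6]
scene rearR [61.6, -144.2] [5.57e+02 4.00e-01]
scene rearL [-78.2, -137.9] [425.7  48.8]
scene frR [59.0, -33.6] [588.1 106.6]
scene frL [-67.5, -33.8] [467.4 144.7]
pt y-150 [496.55  13.55]
[194.81069993 540.76076317 230.75178256] 0.1 dict_keys(['time', 'joint_positions', 'qd', 'joint_torque', 'eef_pos', 'eef_rot', 'ft_force', 'wrist_torque', 'finger_gap'])
[[-0.941  0.339 -0.   ]
 [ 0.339  0.941 -0.001]
 [ 0.    -0.001 -1.   ]]
```

Measured holder pose: origin about (542, 156.5), +y axis (0.303, 0.953). The teeth spacing came out at 105 to 107 mm against the 106 mm given. The pad's rear edge is at holder y of about -133. First move: shut the fingers and travel high to a point behind the pad.

```bash
python3 -m jog '[[[-0.035,-0.031,0],[0,0,0]],[[-0.035,-0.031,0],[0,0,0]],[[-0.035,-0.031,0],[0,0,0]],[[-0.035,-0.031,0],[0,0,0]],[[-0.035,-0.031,0],[0,0,0]],[[-0.035,-0.031,0],[0,0,0]],[[-0.035,-0.031,0],[0,0,0]],[[-0.035,-0.031,0],[0,0,0]],[[-0.035,-0.031,0],[0,0,0]],[[-0.035,-0.031,0],[0,0,0]],[[-0.035,-0.031,0],[0,0,0]],[[-0.035,-0.031,0],[0,0,0]]]' 0
python3 -m jog '[[[0,0,0],[0,0,0.14]],[[0,0,0],[0,0,0.14]],[[0,0,0],[0,0,0.14]],[[0,0,0],[0,0,0.14]],[[0,0,0],[0,0,0.14]],[[0,0,0],[0,0,0.14]],[[0,0,0],[0,0,0.14]],[[0,0,0],[0,0,0.14]],[[0,0,0],[0,0,0.14]],[[0,0,0],[0,0,0.14]],[[0,0,0],[0,0,0.133]],[[0,0,0],[0,0,0]]]' 0
cat > st.py <<'E'
from h import *
from scipy.spatial.transform import Rotation as R
O=np.array([542,156.5]);ex=np.array([.953,-.303]);ey=np.array([.303,.953])
s=state();q=s["eef_rot"];M=R.from_quat([q[1],q[2],q[3],q[0]]).as_matrix();p=s["eef_pos"]
print("t",s["time"],"holder",np.round([(p[:2]-O)@ex,(p[:2]-O)@ey,p[2]],1),"F",np.round(s["ft_force"],1),"gap",round(s["finger_gap"],3),"j",np.round(s["joint_positions"],2))
print(np.round(M,3).tolist())
E
python3 st.py
```

```text
time: 1.3
eef_pos: [464.4, 46.6, 231.3]
eef_rot: [0.0, 0.172, 0.985, 0.0]
ft_force: [0.3, 0.8, -0.2]
finger_gap: -0.004
time: 2.5
eef_pos: [463.8, 48.6, 231.1]
eef_rot: [-0.0, 0.808, 0.589, -0.0]
ft_force: [0.9, 0.6, -1.0]
finger_gap: 0.003
t 2.5 holder [ -41.8 -126.5  231.1] F [ 0.9  0.6 -1. ] gap 0.003 j [-0.06 -0.08  1.67 -0.    1.55  0.25]
[[0.306, 0.952, -0.001], [0.952, -0.306, -0.0], [-0.0, -0.001, -1.0]]
```

```bash
python3 -m jog '[[[-0.02,0.021,0],[0,0,0]],[[-0.0185,0.021,0.02],[0,0,0]],[[0,0,0.035],[0,0,0]],[[0,0,0.04],[0,0,0]],[[0,0,0.04],[0,0,0]],[[0,0,0.03],[0,0,0]],[[0,0,0],[0,0,0]]]' 0
python3 st.py
python3 - <<'E'
from h import *
for n in("scene","top"):
    f=cv2.cvtColor(grab_frame(n),cv2.COLOR_RGB2BGR)
    x,y=(155,150) if n=="top" else (165,110)
    cv2.imwrite(f"pics/{n}1.png",cv2.resize(f[y:y+100,x:x+120],None,fx=6,fy=6,interpolation=cv2.INTER_CUBIC))
E
```

```text
time: 3.2
eef_pos: [490.1, -0.6, 62.8]
eef_rot: [-0.002, 0.806, 0.592, -0.002]
ft_force: [-1.5, 0.1, 0.8]
finger_gap: 0.002
t 3.2 holder [  -1.9 -165.4   62.8] F [-1.5  0.1  0.8] gap 0.002 j [-0.16  0.1   1.85 -0.    1.2   0.15]
[[0.3, 0.954, -0.006], [0.954, -0.3, 0.001], [-0.001, -0.006, -1.0]]
```

View pics/scene1.png

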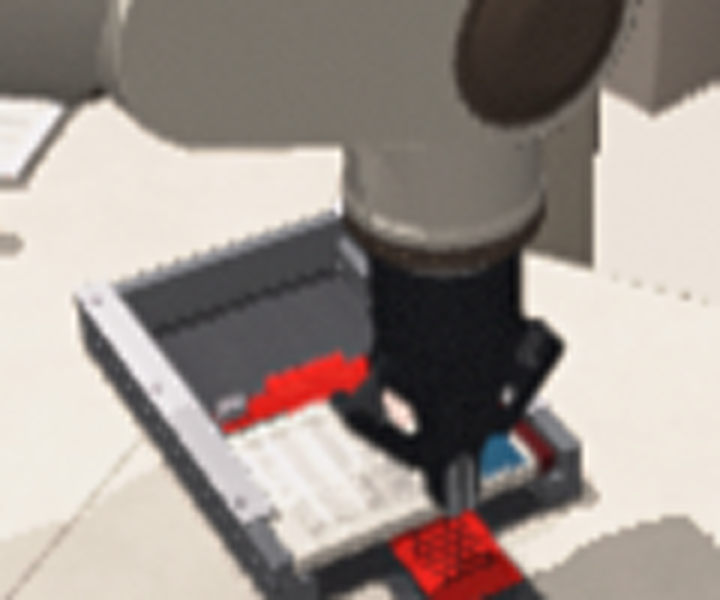

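View pics/top1.png

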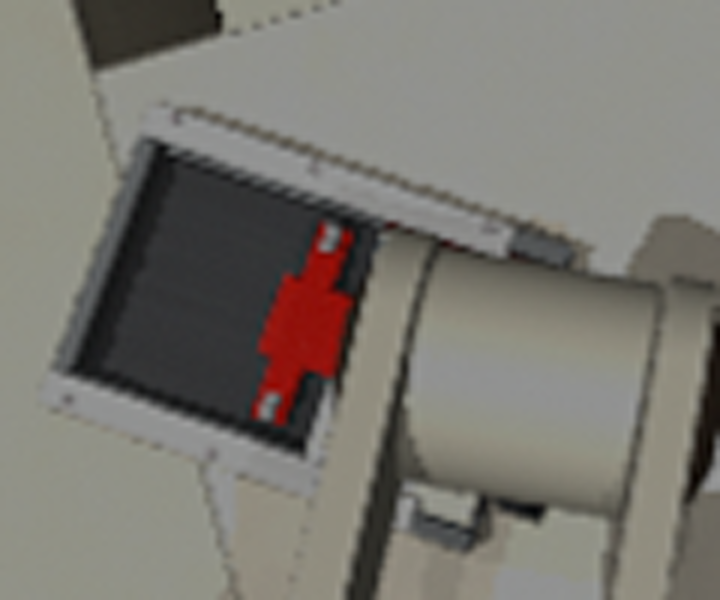

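The scene view shows the shut tip at zoomed (460,510). It is over the tongue's middle and clear behind the pad's rear edge. Next I lower it gently and watch the force.

```bash
python3 -m jog '[[[0,0,0.02],[0,0,0]],[[0,0,0.015],[0,0,0]],[[0,0,0.004],[0,0,0]],[[0,0,0],[0,0,0]],[[0,0,0],[0,0,0]]]' 0
python3 st.py
python3 -m jog '[[[0,0,0.005],[0,0,0]],[[0,0,0.005],[0,0,0]],[[0,0,0],[0,0,0]],[[0,0,0],[0,0,0]]]' 0
python3 st.py
```

```text
time: 3.8
eef_pos: [493.1, -1.0, 28.8]
eef_rot: [0.001, 0.807, 0.591, 0.001]
ft_force: [0.5, 0.1, 0.6]
finger_gap: 0.0
t 3.8 holder [   1.1 -164.9   28.8] F [0.5 0.1 0.6] gap 0.0 j [-0.16  0.14  1.88 -0.    1.12  0.15]
[[0.303, 0.953, 0.002], [0.953, -0.303, -0.0], [0.0, 0.002, -1.0]]
time: 4.2
eef_pos: [492.5, -0.9, 17.5]
eef_rot: [0.0, 0.807, 0.59, 0.0]
ft_force: [1.7, -0.7, 3.0]
finger_gap: 0.001
t 4.2 holder [   0.6 -165.    17.5] F [ 1.7 -0.7  3. ] gap 0.001 j [-0.16  0.16  1.89 -0.    1.09  0.15]
[[0.303, 0.953, 0.0], [0.953, -0.303, -0.0], [-0.0, 0.0, -1.0]]
```

```bash
python3 -m jog '[[[0,0,0.003],[0,0,0]],[[0,0,0.003],[0,0,0]],[[0,0,0],[0,0,0]],[[0,0,0],[0,0,0]],[[0,0,0],[0,0,0]]]' 0
python3 st.py
python3 - <<'E'
from h import *
for n in("scene",):
    f=cv2.cvtColor(grab_frame(n),cv2.COLOR_RGB2BGR)
    x,y=(165,110)
    cv2.imwrite(f"pics/{n}2.png",cv2.resize(f[y:y+100,x:x+120],None,fx=6,fy=6,interpolation=cv2.INTER_CUBIC))
E
```

```text
time: 4.7
eef_pos: [492.4, -0.9, 11.4]
eef_rot: [0.0, 0.807, 0.59, 0.0]
ft_force: [2.6, -1.1, 4.8]
finger_gap: 0.001
t 4.7 holder [   0.4 -165.    11.4] F [ 2.6 -1.1  4.8] gap 0.001 j [-0.16  0.17  1.9  -0.    1.08  0.15]
[[0.303, 0.953, 0.0], [0.953, -0.303, -0.0], [-0.0, 0.0, -1.0]]
```

View pics/scene2.png

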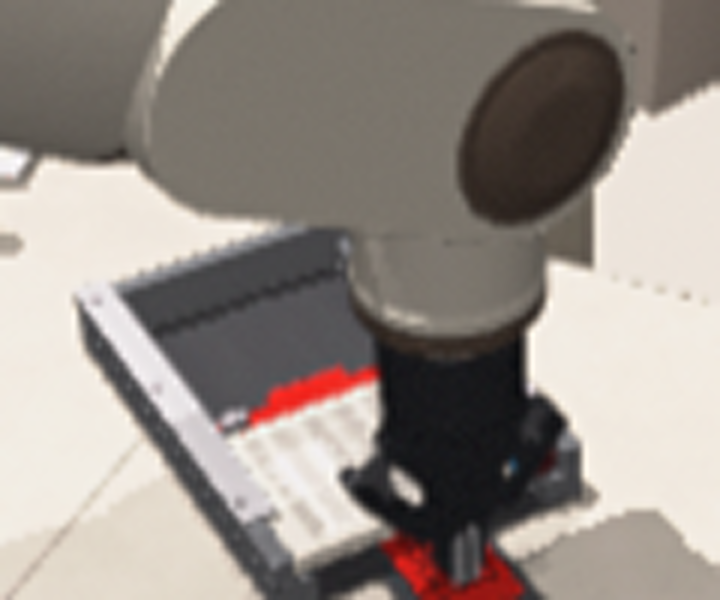

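The teeth have dropped and the pad is untouched. The tip is at z 11.4, so the stop is pressed about 10.6 mm, with 4.8 N on the tool. Now I push along tool +x (holder +y).

```bash
python3 -m jog '[[[0.003,0,0],[0,0,0]],[[0.005,0,0],[0,0,0]],[[0.005,0,0],[0,0,0]],[[0.005,0,0],[0,0,0]],[[0.005,0,0],[0,0,0]],[[0.005,0,0],[0,0,0]],[[0.005,0,0],[0,0,0]],[[0.005,0,0],[0,0,0]],[[0.005,0,0],[0,0,0]],[[0.004,0,0],[0,0,0]],[[0.003,0,0],[0,0,0]]]' 0
python3 st.py
python3 - <<'E'
from h import *
f=cv2.cvtColor(grab_frame("scene"),cv2.COLOR_RGB2BGR)
cv2.imwrite(f"pics/scene3.png",cv2.resize(f[110:210,165:285],None,fx=6,fy=6,interpolation=cv2.INTER_CUBIC))
E
```

```text
time: 5.85
eef_pos: [507.0, 46.6, 11.1]
eef_rot: [0.0, 0.807, 0.59, -0.001]
ft_force: [-2.5, -6.9, 5.5]
finger_gap: 0.001
t 5.85 holder [-1.000e-01 -1.154e+02  1.110e+01] F [-2.5 -6.9  5.5] gap 0.001 j [-0.06  0.2   1.86 -0.    1.09  0.25]
[[0.303, 0.953, -0.001], [0.953, -0.303, -0.001], [-0.001, -0.001, -1.0]]
```

View pics/scene3.png

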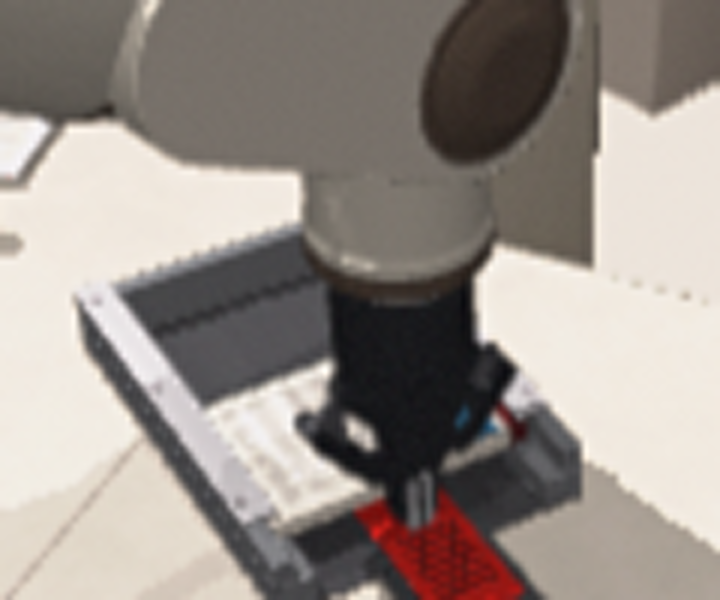

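The pad moves with the finger: its rear edge has advanced and its front edge is now over the lowered teeth. Side force is 7 N and the stop is still pressed about 11 mm, so I continue.

```bash
python3 -m jog '[[[0.003,0,0],[0,0,0]],[[0.005,0,0],[0,0,0]],[[0.005,0,0],[0,0,0]],[[0.005,0,0],[0,0,0]],[[0.005,0,0],[0,0,0]],[[0.005,0,0],[0,0,0]],[[0.005,0,0],[0,0,0]],[[0.005,0,0],[0,0,0]],[[0.005,0,0],[0,0,0]],[[0.004,0,0],[0,0,0]],[[0.003,0,0],[0,0,0]]]' 0
python3 st.py
python3 -m jog '[[[0.003,0,0],[0,0,0]],[[0.005,0,0],[0,0,0]],[[0.005,0,0],[0,0,0]],[[0.005,0,0],[0,0,0]],[[0.005,0,0],[0,0,0]],[[0.005,0,0],[0,0,0]],[[0.004,0,0],[0,0,0]],[[0.003,0,0],[0,0,0]]]' 0
python3 st.py
python3 - <<'E'
from h import *
for n in("scene","top"):
    f=cv2.cvtColor(grab_frame(n),cv2.COLOR_RGB2BGR)
    x,y=(155,150) if n=="top" else (165,110)
    cv2.imwrite(f"pics/{n}4.png",cv2.resize(f[y:y+100,x:x+120],None,fx=6,fy=6,interpolation=cv2.INTER_CUBIC))
E
```

```text
time: 7.0
eef_pos: [522.1, 94.1, 11.2]
eef_rot: [0.0, 0.807, 0.59, -0.001]
ft_force: [-1.7, -7.8, 5.9]
finger_gap: 0.005
t 7.0 holder [ -0.  -65.5  11.2] F [-1.7 -7.8  5.9] gap 0.005 j [ 0.03  0.24  1.81 -0.    1.1   0.34]
[[0.303, 0.953, -0.001], [0.953, -0.303, -0.001], [-0.001, -0.001, -1.0]]
time: 7.8
eef_pos: [532.8, 127.4, 11.2]
eef_rot: [0.0, 0.807, 0.59, -0.001]
ft_force: [-0.9, -7.2, 6.9]
finger_gap: 0.002
t 7.8 holder [  0.  -30.5  11.2] F [-0.9 -7.2  6.9] gap 0.002 j [ 0.09  0.27  1.76 -0.    1.11  0.4 ]
[[0.303, 0.953, -0.001], [0.953, -0.303, -0.001], [-0.002, -0.001, -1.0]]
```

View pics/scene4.png

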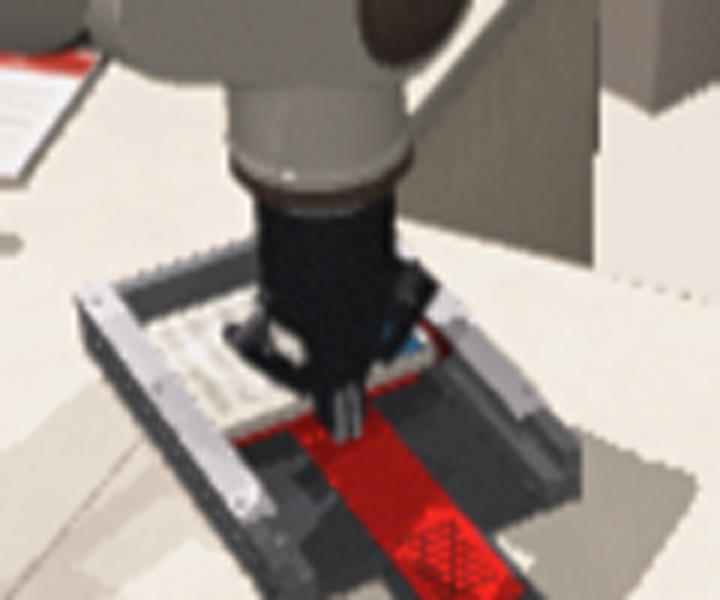

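View pics/top4.png

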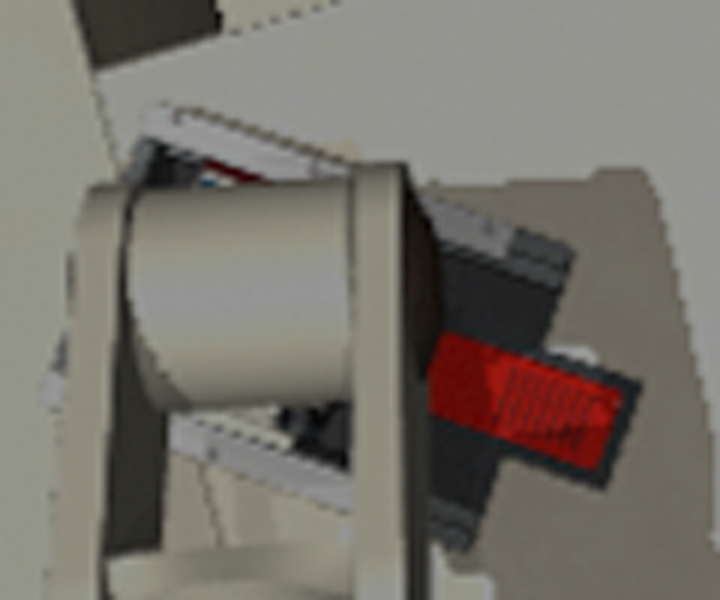

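The pad is nearly past the teeth, still flat and straight. I'll approach the wall slowly.

```bash
python3 -m jog '[[[0.002,0,0],[0,0,0]],[[0.003,0,0],[0,0,0]],[[0.003,0,0],[0,0,0]],[[0.003,0,0],[0,0,0]],[[0.003,0,0],[0,0,0]],[[0.003,0,0],[0,0,0]],[[0.003,0,0],[0,0,0]],[[0.002,0,0],[0,0,0]],[[0.001,0,0],[0,0,0]]]' 0
python3 st.py
python3 -m jog '[[[0.001,0,0],[0,0,0]],[[0.001,0,0],[0,0,0]],[[0.001,0,0],[0,0,0]]]' 0
python3 st.py
python3 - <<'E'
from h import *
f=cv2.cvtColor(grab_frame("scene"),cv2.COLOR_RGB2BGR)
cv2.imwrite(f"pics/scene5.png",cv2.resize(f[110:210,165:285],None,fx=6,fy=6,interpolation=cv2.INTER_CUBIC))
E
```

```text
time: 8.8
eef_pos: [539.6, 149.2, 11.1]
eef_rot: [0.0, 0.807, 0.59, -0.001]
ft_force: [-1.6, -6.5, 6.6]
finger_gap: -0.0
t 8.8 holder [-0.  -7.7 11.1] F [-1.6 -6.5  6.6] gap -0.0 j [ 0.13  0.29  1.73 -0.    1.11  0.44]
[[0.303, 0.953, -0.002], [0.953, -0.303, -0.001], [-0.002, -0.001, -1.0]]
time: 9.1
eef_pos: [540.6, 151.9, 11.1]
eef_rot: [0.0, 0.807, 0.59, -0.001]
ft_force: [-2.0, -6.1, 6.6]
finger_gap: 0.001
t 9.1 holder [ 0.  -4.8 11.1] F [-2.  -6.1  6.6] gap 0.001 j [ 0.14  0.3   1.73 -0.    1.12  0.45]
[[0.303, 0.953, -0.001], [0.953, -0.303, -0.001], [-0.002, -0.001, -1.0]]
```

View pics/scene5.png

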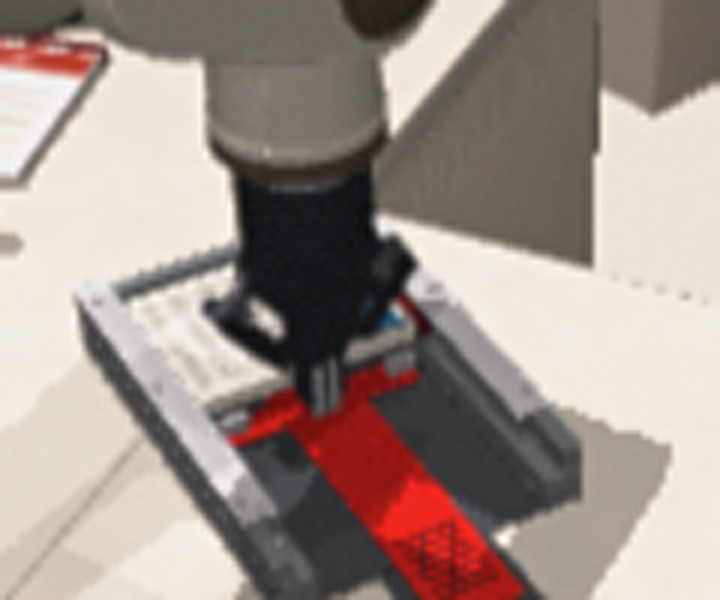

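The teeth are now visible behind the pad's rear edge, at zoomed (235,420) and (400,362), with the stop still down. I go on in 1 mm steps until the wall shows up in the force.

```bash
python3 -m jog '[[[0.001,0,0],[0,0,0]],[[0.001,0,0],[0,0,0]],[[0,0,0],[0,0,0]]]' 0
python3 st.py|head -1
python3 -m jog '[[[0.001,0,0],[0,0,0]],[[0.001,0,0],[0,0,0]],[[0,0,0],[0,0,0]]]' 0
python3 st.py|head -1
```

```text
time: 9.45
eef_pos: [541.2, 153.9, 11.2]
eef_rot: [0.0, 0.807, 0.59, -0.001]
ft_force: [-1.7, -6.0, 6.5]
finger_gap: 0.004
t 9.45 holder [ 0.  -2.7 11.2] F [-1.7 -6.   6.5] gap 0.004 j [ 0.14  0.3   1.73 -0.    1.12  0.45]
time: 9.75
eef_pos: [541.8, 155.8, 11.1]
eef_rot: [0.0, 0.807, 0.59, -0.001]
ft_force: [-1.9, -5.8, 6.7]
finger_gap: 0.002
t 9.75 holder [ 0.  -0.7 11.1] F [-1.9 -5.8  6.7] gap 0.002 j [ 0.14  0.3   1.73 -0.    1.12  0.45]
```

```bash
python3 -m jog '[[[0.001,0,0],[0,0,0]],[[0.001,0,0],[0,0,0]]]' 0
python3 st.py|head -1
python3 -m jog '[[[0.001,0,0],[0,0,0]],[[0.0,0,0],[0,0,0]]]' 0
python3 st.py|head -1
python3 - <<'E'
from h import *
f=cv2.cvtColor(grab_frame("scene"),cv2.COLOR_RGB2BGR)
cv2.imwrite(f"pics/scene6.png",cv2.resize(f[110:210,165:285],None,fx=6,fy=6,interpolation=cv2.INTER_CUBIC))
E
```

```text
time: 9.95
eef_pos: [542.2, 157.3, 11.1]
eef_rot: [0.0, 0.807, 0.59, -0.001]
ft_force: [-4.8, -16.6, 11.9]
finger_gap: -0.001
t 9.95 holder [-0.1  0.9 11.1] F [ -4.8 -16.6  11.9] gap -0.001 j [ 0.15  0.3   1.72 -0.    1.12  0.46]
time: 10.15
eef_pos: [542.1, 157.5, 11.1]
eef_rot: [0.0, 0.807, 0.59, -0.002]
ft_force: [-9.7, -18.7, 12.4]
finger_gap: 0.001
t 10.15 holder [-0.2  1.  11.1] F [ -9.7 -18.7  12.4] gap 0.001 j [ 0.15  0.3   1.72 -0.    1.12  0.46]
```

View pics/scene6.png

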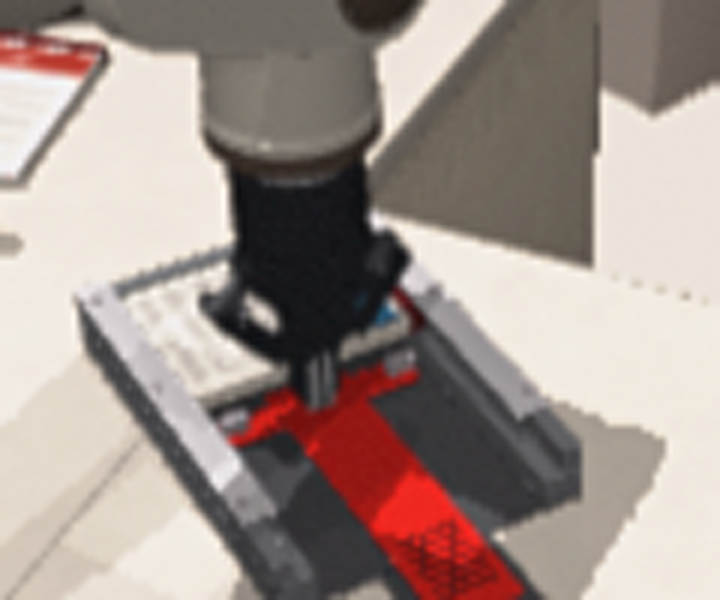

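The wall is reached: side force jumped from about 6 to 21 N. I back off 5 mm with the stop still down, then rise slowly and clear.

```bash
python3 -m jog '[[[-0.002,0,0],[0,0,0]],[[-0.003,0,0],[0,0,0]],[[-0.003,0,0],[0,0,0]],[[0,0,0],[0,0,0]]]' 0
python3 st.py|head -1
python3 -m jog '[[[0,0,-0.004],[0,0,0]],[[0,0,-0.004],[0,0,0]],[[0,0,-0.004],[0,0,0]],[[0,0,-0.006],[0,0,0]],[[0,0,-0.02],[0,0,0]],[[0,0,-0.04],[0,0,0]],[[0,0,-0.04],[0,0,0]],[[-0.02,0,-0.04],[0,0,0]],[[-0.04,0,-0.02],[0,0,0]],[[-0.045,0,0],[0,0,0]],[[-0.045,0,0],[0,0,0]],[[-0.045,0,0],[0,0,0]]]' 0
python3 -m jog '[[[-0.045,0,0],[0,0,0]],[[-0.045,0,0],[0,0,0]],[[-0.045,0,0],[0,0,0]],[[-0.02,0,0],[0,0,0]],[[0,0,0],[0,0,0]]]' 0
python3 st.py|head -1
python3 - <<'E'
from h import *
for n in("scene","top"):
    f=cv2.cvtColor(grab_frame(n),cv2.COLOR_RGB2BGR)
    cv2.imwrite(f"pics/{n}7f.png",f)
    x,y=(155,150) if n=="top" else (165,130)
    cv2.imwrite(f"pics/{n}7.png",cv2.resize(f[y:y+100,x:x+120],None,fx=6,fy=6,interpolation=cv2.INTER_CUBIC))
E
```

```text
time: 10.6
eef_pos: [540.5, 151.6, 11.3]
eef_rot: [-0.0, 0.807, 0.59, -0.0]
ft_force: [0.7, -0.6, 5.5]
finger_gap: 0.001
t 10.6 holder [ 0.  -5.1 11.3] F [ 0.7 -0.6  5.5] gap 0.001 j [0.14 0.3  1.73 0.   1.11 0.44]
time: 11.8
eef_pos: [480.7, -35.4, 189.7]
eef_rot: [0.0, 0.807, 0.591, 0.0]
ft_force: [1.2, -0.7, -0.7]
finger_gap: 0.002
time: 12.3
eef_pos: [433.7, -184.0, 189.5]
eef_rot: [0.0, 0.808, 0.589, -0.0]
ft_force: [0.6, -0.2, 0.6]
finger_gap: 0.003
t 12.3 holder [  -0.  -357.3  189.5] F [ 0.6 -0.2  0.6] gap 0.003 j [-0.56 -0.05  1.73 -0.    1.46 -0.25]
```

View pics/scene7.png

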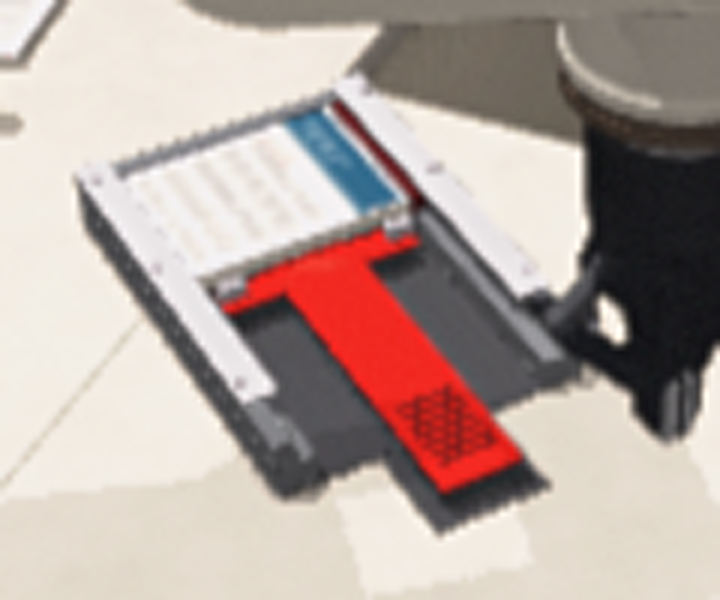

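View pics/top7.png

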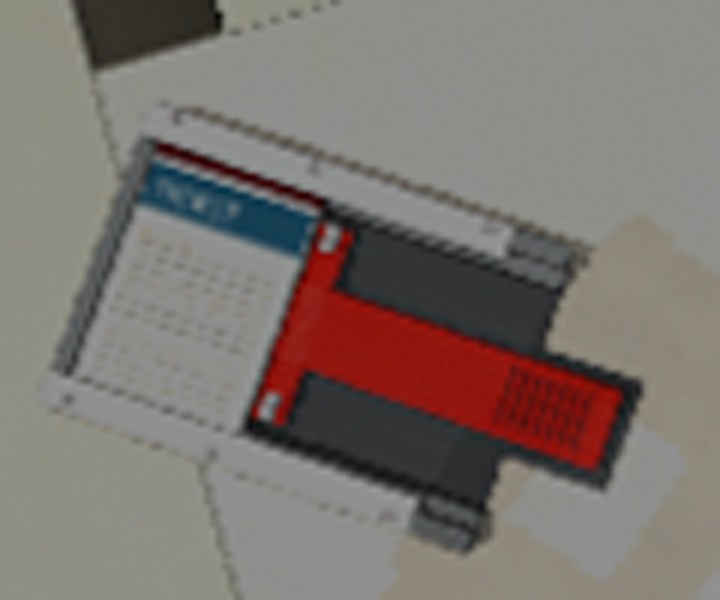

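View pics/scene7f.png

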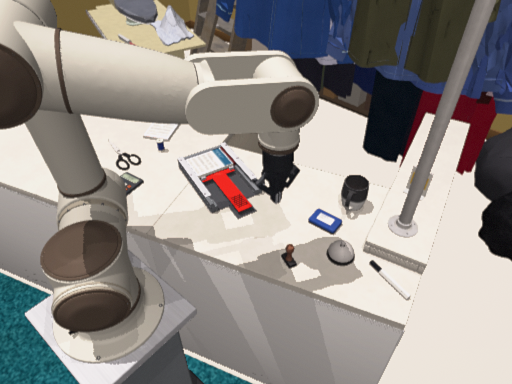

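The pad is against the end wall. In the top view the teeth are back at their original positions: (329,238) and (269,405) here are the same points as in the first picture, whose crop started 10 px lower. All bystanders are in place. One numeric check of the pad, then I hand in.

Run:
```python
from h import *
O=np.array([542,156.5]);ex=np.array([.953,-.303]);ey=np.array([.303,.953])
for u,v in((306,250),(250,425),(140,205),(80,375)):
    p=ray("top",155+(u+.5)/6-.5,150+(v+.5)/6-.5,37)[:2]-O;print(np.round([p@ex,p@ey],1))
a=cv2.imread("pics/top0.png");b=cv2.imread("pics/top7f.png")
def red(im):
    h=cv2.cvtColor(im,cv2.COLOR_BGR2HSV);m=((h[...,0]<8)|(h[...,0]>172))&(h[...,1]>150)&(h[...,2]>90);m[:,:240]=0;m[:,265:]=0;m[:200]=0;m[235:]=0
    y,x=np.nonzero(m);return x.max(),(x+y).max(),y.max()
print(red(a),red(b)); close_job()
```

```text
[41.1 11.9]
[-67.1   8.1]
[ 34.6 114.8]
[-71.9 113.4]
(np.int64(258), np.int64(481), np.int64(227)) (np.int64(257), np.int64(481), np.int64(227))
the job is handed in; nothing more can be done
```

I pushed the pad home and the stop sprang back up behind it. The job is handed in at about 12.4 s of the 38 s; no verdict is reported.

**What I did:** With the fingers shut, I pressed the tongue about 10.8 mm behind the pad and kept it down. I slid along the tongue, pushing the pad, until the side force jumped from about 6 N to 21 N, which I took as the end wall. Then I backed off about 6 mm with the stop still down, rose clear and moved away.

**Last checks, from the pictures:**
- **Pad position:** its rear edge is at about holder y +8 to +12 mm and its leading edge at about +113 to +115 mm. That puts its centre near 62 mm, where home is 57 to 63.5 mm.
- **Pad sideways position and tilt:** I did not measure these to the millimetre; the pad looks flat and straight in both views.
- **Stop:** the teeth and the tongue's end are back at their starting pixels within one pixel, so the stop is up.
- **Robot and bystanders:** the gripper stands free with force readings near zero, and the bystanders look undisturbed.

**Disagreement:** the two cameras differed by about 5 mm along the holder, so I relied on the top view and the contact force. The edge readings above are good to only a few millimetres.

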